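# Unpin the petty-cash keeper and park its pin

### The arm

A 6-joint arm with a two-finger parallel gripper is mounted at the origin on the work surface. World frame = base frame: x ahead of the robot, y to its left, z up, the work surface at z = 0. Lengths are in m, angles in rad, forces in N, time in s.
With the tool pointing down it reaches from about 0.2 to 0.875 m from the base axis. Payload 3.4 kg.
Tool frame: the origin (TCP) lies at the very end of the fingers, on their centre line; the grasp point (between the pads) lies 19 mm behind it (bot.pinch_z is the distance from the TCP to the grasp point, in m); z points along the fingers, y is the line along which they close (so a half turn about z gives the same grasp; the last joint's range is limited). The gripper opens to 94 mm and grips with 3 to 60 N. Pads are 16 mm wide; open, the fingers measure 119 mm over their backs; the gripper's body (75 mm by 177 mm) begins 78 mm behind the grasp point.
Start: joints at [-1.311, 0.276, 1.505, -0, 1.361, -0.121], TCP at [0.214, -0.534, 0.205] pointing down, gripper open.
Joint ranges: [-2.89, 2.89], [-0.75, 2.08], [0.22, 2.7], [-1.18, 4.32], [0.11, 2.71], [-2.7, 2.7]. Speed limits (rad/s): [2.57, 2.57, 3.14, 3.14, 3.14, 3.14].

### API

Orientations are given as a 3x3 rotation matrix whose columns are the frame's x, y, z axes.
In Python, from cell import bot, imaging, close_job, spotter gives the robot as it stands. The module is installed in compiled form; this text tells all that it offers.
- The arm moves only by the shell command python3 -m inch 'ROWS'. ROWS is JSON, a list of rows, each a list of 3 entries, a list of its own where there are three numbers: the finger opening in m, from 0 to 0.094, then the shift along the tool's x, y, z in m, then the turn, a rotation vector about the tool's x, y, z in rad. A call has 1 to 5 rows; each row shifts and turns the commanded pose from where the row before left it, along the tool's axes as they then stand; what a row does not reach is not made up. A row lasts 1/8 s, in which the tool goes at most 62.5 mm and 10.7 degrees, less where a joint would pass 70% of its speed; a pose out of reach is approached as far as the arm can. A call with a gripper value outside its range is refused whole. The fingers move at their own pace and stop on an object; the grip force is fixed at half the most. Time passes only in rows, so rows that do not move let the fingers close. It gives the time, the measured TCP pose, the force, the opening and the grip force at its end, in the units of the state.
- bot.sense(): the state, without advancing time (a new reading comes with each control period).
- imaging.camera(name): name is "scene" or "top" or "wrist"; returns a dict with "img" (400x640x3 uint8, blue, green, red), "intrinsics" (3x3 intrinsics, pixels), "pose" (4x4, takes a point from camera to world coordinates). Camera axes: x right, y down, z forward; pixel columns grow to the right and rows downward; lengths in m; the calibration is good to about 2 mm. A picture is of the moment at which its call begins. There is no depth.
- close_job(): hands the job in; it is judged then, once.
Trained networks look in a picture, given as the dict that the camera call returned (one of the last four; its "shot" number tells which), for a name from the list of things; names that differ only in an ending like _2 or _b are one class to them, and where a whole thing is asked for, a point or a joint stands for the part that bears it (a point fixed in the world has none). Each returns a list of dicts, best first, with "p" (0 to 1); they miss things now and then, are a little off and sometimes report something else, mostly with a low value. They report only what shows in the picture. A call takes as long as a camera call. They do not tell look-alikes from the thing itself.
- spotter.search_frame(picture, name): "location" ([column, row] in pixels, amid what is visible of it).
- spotter.trace(picture, name): "mask" (400x640 bool, what is visible of it) and "location" ([column, row] in pixels, amid what is visible of it).
- spotter.landmark_of(picture, name): "location" ([column, row] in pixels: a listed point, or the origin of a listed thing).
The state is a dict: "time_s": time; "joints": joint angles; "dq": joint speeds; "joint_torque": joint torques, N m; "tcp_pos": TCP position; "tool_rot": TCP orientation; "force": force on the tool from outside, world axes, zero at the start; "wrist_torque": the same for the moment, N m; "width": finger opening in m; "grasp_force": force on a finger pad.
Only numpy, scipy, OpenCV 4.12 (cv2) and the standard library are available. Lean on these libraries where they do the work, as an engineer would, in place of code of your own. Each camera call takes 0.05 s, during which the arm holds its last target. There are 200 camera calls.

### The job

Unlock the petty-cash keeper: draw the orange-handled pin straight up out of the clevis and park it upright in the side notch of the blue pin stand, pushed to the back of the notch with its collar resting flat on the notch plate, and let go. Then swing the yellow bar out from in front of the red tin by its black knob, towards you, as far as it goes, and let go. Never let the pin fall over, and leave the tin and the other desk things where they are.

Things in the scene. Friction and masses are not known exactly. Their poses are not given: they have to be found in the camera images.
- keeper: Dark steel cash-tin keeper fixed to the desk: base 200 x 300 x 10 mm. Origin on the desk, z up; its own -x is the front, where the bar is. The bar's hinge post (100 mm high) stands at x -85, y +100 mm; the grey clevis (two level lugs 44 mm wide, 10 mm thick, on a post at y -135 mm) holds the pin at x -85, y -100 mm. The upper lug's top is 96 mm high. The tin stands behind the bar.
- bore (a point): Centre of the pin bore at the top face of the upper clevis lug, 96 mm above the desk. The bore is vertical, 16 mm wide, through the upper lug (86 to 96 mm high), the bar's tongue (62 to 82 mm) and the lower lug (46 to 56 mm).
- pin: Loose clevis pin, 110 mm long, 0.08 to 0.17 kg. Origin: centre of the collar's underside; z up along the pin. Below it a steel shaft 14 mm in diameter, 60 mm long; above it the collar (32 mm in diameter, 5 mm thick), then a round orange handle 20 mm in diameter, from 5 to 50 mm above the origin. Starts fully down in the bore, collar on the upper lug, loose enough to be lifted straight out.
- pin_tip (a point): Lower end of the pin's shaft, 60 mm below the collar's underside.
- stand: Blue pin stand fixed to the desk: foot 115 x 90 x 12 mm, a post at its own +x side, carrying a steel notch plate 70 mm wide and 10 mm thick whose top is 100 mm above the desk. Origin: on the desk under the seat of the notch; z up; the notch opens towards its own -x.
- notch (a point): Seat of the notch: where the pin's origin is when parked, on the plate's top face, 100 mm above the desk. Axes as the stand. The notch is a slot 19 mm wide along x: its back end lies 7.5 mm beyond the seat in +x, its straight sides reach 30 mm out in -x, its mouth flares to about 30 mm wide at 45 mm out. Nothing rises above the plate.
- bar (a joint): Angle of the yellow bar on its vertical hinge: 0 is closed across the front of the tin (pinned), growing as the bar swings out to the keeper's front (-x) side, stop at 1.5 rad. It stays where it is left; about 1 N at the knob moves it.
- bar_knob (a point): Middle of the black upright round knob on the bar, 18 mm in diameter and 45 mm tall (82 to 127 mm above the desk), 125 mm from the hinge axis; the bar's top is 82 mm high, the bar 20 mm tall and 14 mm thick, reaching 218 mm from the hinge axis.
- bar_hinge (a point): Point on the bar's vertical hinge axis at the height of the knob's middle (104.5 mm).
- tin: Red petty-cash tin, 119 x 156 x 75 mm, loose in the keeper behind the bar; origin at the centre of its underside. To be left alone.
- tape: Black tape dispenser with a yellow reel, 150 x 55 x 74 mm; origin at the centre of its underside. Bystander.
- jar: Glass jar of coloured beads with a black cap, 70 mm in diameter, 103 mm tall; origin at the centre of its underside. Bystander.
- calculator: Grey desk calculator, 150 x 100 x 21 mm; origin at the centre of its underside. Bystander.
- stapler: Red and black stapler, 150 x 38 x 50 mm; origin at the centre of its underside. Bystander.
- punch: Two-hole punch with a blue lever, 110 x 120 x 72 mm; origin at the centre of its underside. Bystander.
- marker: Green marker pen lying on the desk, 120 mm long, 16 mm in diameter; origin at the middle of its underside. Bystander.
Mind the look-alikes: they are no part of the job. Of the things like the stand, leave any that is turquoise; of the rest the larger one is meant.

How it is judged:
On the way, in this order (a step that is already met when the one before it is completed fails the run):
1. the pin is drawn right out of the clevis, its tip above the upper lug (z of pin_tip in the frame of bore above 0.001 m), for 0.1 s.
2. the pin is parked upright at the back of the notch, collar on the plate, and released (horizontal distance between pin and notch below 0.009 m and z of pin in the frame of notch between -0.004 and 0.004 m and angle between pin's own z axis and vertical below 0.12 rad and linear speed of pin below 0.02 m/s and contact force between the fingers and pin below 0.05 N), for 0.2 s.
3. the bar is swung wide open (value of joint bar above 1.3 rad), for 0.2 s.
At the end, for the whole second after the job is handed in: The pin stands released and at rest in the notch: its collar's underside centre within 9 mm of the notch seat horizontally and 4 mm in height, upright within 0.12 rad; the bar is at rest, open by more than 1.3 rad of its 1.5 (all of step 2 and value of joint bar above 1.3 rad and velocity of joint bar between -0.05 and 0.05 rad/s); the robot touches nothing.
It fails at once if the pin falls over (leans more than 0.7 rad) (angle between pin's own z axis and vertical above 0.7 rad).
It fails at once if the tin is shifted by more than 20 mm (distance of tin from where it was at the start of the episode above 0.02 m).
It fails at once if a bystander on the desk is shifted by more than 40 mm (distance of any of tape, jar, calculator, stapler, punch, marker from where it was at the start of the episode above 0.04 m).
It also fails if it takes over 67 s, if anything falls off the work surface, if the arm or the gripper's body presses on something with over 40 N, if the wrist force passes 120 N, or if a joint passes its speed limit or range.

## Working session

There is one attempt and no reset: what is moved stays moved. The work goes in short steps, Python scripts to look and compute and a shell command to move; the robot and the scene stay as the last step left them, time stands still between calls to the robot, and variables do not carry over. Pictures are saved under pics/ and viewed, at most 10 in all, crops included, and the job is handed in when it is done.

```bash
mkdir -p pics; cat > h.py <<'E'
from cell import bot, imaging, spotter
import numpy as np, cv2
def ray(P,px):
    K=P["intrinsics"];T=np.array(P["pose"])
    d=T[:3,:3]@np.linalg.inv(K)@np.array([px[0],px[1],1.]);return T[:3,3],d
def atz(P,px,z):
    o,d=ray(P,px);return (o+d*(z-o[2])/d[2]).round(4)
def tri(obs):
    A=np.zeros((3,3));b=np.zeros(3)
    for P,px in obs:
        o,d=ray(P,px);d=d/np.linalg.norm(d);M=np.eye(3)-np.outer(d,d);A+=M;b+=M@o
    return np.linalg.solve(A,b).round(4)
def proj(P,X):
    T=np.linalg.inv(P["pose"]);c=T[:3,:3]@np.array(X)+T[:3,3];u=P["intrinsics"]@c;return (u[:2]/u[2]).round(1)
E
python3 - <<'E'
from h import *
P={n:imaging.camera(n) for n in("scene","top")}
cv2.imwrite("pics/a.png",cv2.resize(P["scene"]["img"],None,fx=1.25,fy=1.25)); cv2.imwrite("pics/b.png",cv2.resize(P["top"]["img"],None,fx=1.25,fy=1.25))
for n in P:
  print(n,np.array(P[n]["pose"])[:3,3].round(2))
  for o,z in(("bore",.096),("pin",.096),("notch",.1),("stand",0),("bar_knob",.1045),("bar_hinge",.1045),("keeper",0),("pin_tip",.036)):
    print(n,o,[(np.round(r["location"],1).tolist(),round(r["p"],2),atz(P[n],r["location"],z)[:2].tolist()) for r in spotter.landmark_of(P[n],o)[:4]])
print(bot.sense()["tool_rot"])
E
```

```text
scene [ 0.96 -0.58  0.76]
scene bore [([326.1, 229.0], 0.75, [0.5954, -0.1097])]
scene pin [([327.5, 234.5], 0.7, [0.609, -0.1212]), ([251.4, 289.5], 0.25, [0.5816, -0.3404])]
scene notch [([138.7, 265.6], 0.88, [0.3482, -0.4585]), ([242.0, 269.5], 0.74, [0.5309, -0.3205]), ([260.9, 341.6], 0.72, [0.6802, -0.4067]), ([252.2, 289.5], 0.61, [0.5852, -0.3407])]
scene stand [([265.7, 360.0], 0.81, [0.6732, -0.402]), ([250.7, 292.3], 0.75, [0.5306, -0.3126]), ([155.6, 295.0], 0.67, [0.363, -0.4611])]
scene bar_knob [([341.6, 211.6], 0.72, [0.5934, -0.0457]), ([430.8, 195.4], 0.52, [0.737, 0.15])]
scene bar_hinge [([367.0, 183.2], 0.92, [0.581, 0.0842]), ([251.4, 288.4], 0.33, [0.5845, -0.3416])]
scene keeper [([250.3, 237.6], 0.55, [0.4035, -0.1973]), ([201.7, 330.5], 0.22, [0.5193, -0.4464])]
scene pin_tip [([337.3, 169.6], 0.4, [0.4328, 0.1477])]
top [ 0.42 -0.07  1.05]
top bore [([344.1, 173.9], 0.91, [0.6088, -0.1228])]
top pin [([341.6, 175.0], 0.41, [0.6059, -0.1165])]
top notch [([420.3, 207.1], 0.77, [0.5264, -0.3117]), ([449.1, 153.1], 0.72, [0.6645, -0.387]), ([482.7, 280.3], 0.69, [0.3508, -0.4576])]
top stand [([409.9, 212.9], 0.96, [0.5215, -0.3085]), ([441.9, 160.7], 0.95, [0.6686, -0.3999]), ([466.3, 276.0], 0.94, [0.3543, -0.4555])]
top bar_knob [([315.3, 177.9], 0.65, [0.5961, -0.0503])]
top bar_hinge [([264.8, 182.6], 0.91, [0.5826, 0.0761])]
top keeper [([302.5, 156.6], 0.8, [0.6762, -0.0113])]
top pin_tip []
[[ 9.28355611e-01  3.71693227e-01  6.07905452e-05]
 [ 3.71693232e-01 -9.28355601e-01 -1.37143878e-04]
 [ 5.45979240e-06  1.49913723e-04 -9.99999989e-01]]
```

View pics/a.png

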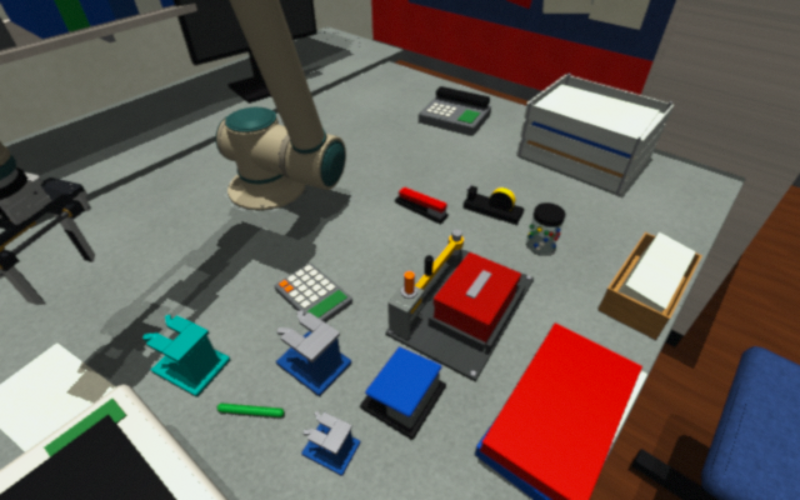

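View pics/b.png

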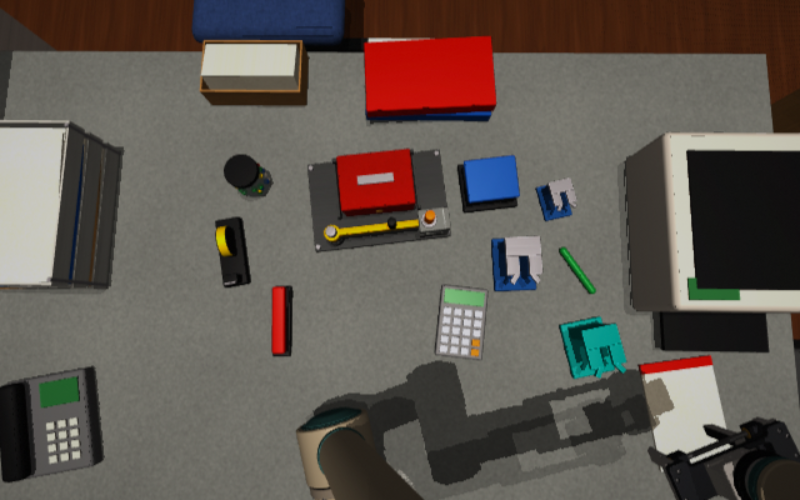

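Stand candidates in view b: turquoise at (595,350) is excluded by colour. Of the two blue ones, (518,262) is larger than (558,197), so it should be the right one, and I'll confirm it in a wrist close-up. The pin is at (430,217) and the knob at (392,224). First I turn and raise the tool on the way there.

```bash
python3 -m inch '[[0.06,[0,0,-0.02],[0,0,-0.165]],[0.06,[0,0,-0.02],[0,0,-0.165]],[0.06,[0,0,-0.02],[0,0,-0.165]],[0.06,[0,0,-0.02],[0,0,-0.165]],[0.06,[0,0,-0.02],[0,0,-0.165]]]'; python3 -m inch '[[0.06,[0,0,-0.01],[0,0,-0.165]],[0.06,[0,0,0],[0,0,-0.165]],[0.06,[0,0,0],[0,0,-0.165]]]'
python3 -m inch '[[0.06,[0.04,0.03,0],[0,0,0]],[0.06,[0.04,0.04,0],[0,0,0]],[0.06,[0.04,0.04,0],[0,0,0]],[0.06,[0.03,0.04,0],[0,0,0]],[0.06,[0.02,0.04,0],[0,0,0]]]'
python3 - <<'E'
from h import *
s=bot.sense();print(s["tcp_pos"],s["tool_rot"],s["joints"])
P=imaging.camera("wrist");cv2.imwrite("pics/c.png",P["img"]);print(np.array(P["pose"]))
for o,z in(("bore",.096),("pin",.096),("notch",.1),("stand",0)):
    print(o,[(np.round(r["location"],1).tolist(),round(r["p"],2),atz(P,r["location"],z)[:2].tolist()) for r in spotter.landmark_of(P,o)[:4]])
E
```

```text
time_s: 1.52
tcp_pos: [0.2137, -0.5338, 0.3062]
tool_rot: [[0.352, 0.936, 0.0], [0.936, -0.352, -0.0], [-0.0, 0.0, -1.0]]
force: [-0.1, -0.2, -1.6]
width: 0.06
grasp_force: 0.0
time_s: 1.9
tcp_pos: [0.2137, -0.5339, 0.3158]
tool_rot: [[-0.135, 0.991, 0.0], [0.991, 0.135, -0.001], [-0.001, 0.0, -1.0]]
force: [0.2, 0.4, 0.5]
width: 0.0601
grasp_force: 0.0
time_s: 2.52
tcp_pos: [0.3809, -0.339, 0.316]
tool_rot: [[-0.13, 0.992, 0.001], [0.992, 0.13, -0.001], [-0.001, 0.001, -1.0]]
force: [-0.0, -0.6, 0.5]
width: 0.0599
grasp_force: 0.0
[ 0.38090314 -0.33897376  0.31602764] [[-1.30018401e-01  9.91511340e-01  6.91262491e-04]
 [ 9.91511166e-01  1.30018953e-01 -8.24659355e-04]
 [-9.07536328e-04  5.78173588e-04 -9.99999421e-01]] [-8.63741731e-01  1.31945432e-01  1.42524258e+00 -1.01452492e-05
  1.58332863e+00 -9.94129718e-01]
[[ 9.91732391e-01  1.23262065e-01  3.56837266e-02  3.69882685e-01]
 [ 1.28320283e-01 -9.54496427e-01 -2.69203411e-01 -2.59951818e-01]
 [ 8.77421234e-04  2.71556688e-01 -9.62422046e-01  4.95462014e-01]
 [ 0.00000000e+00  0.00000000e+00  0.00000000e+00  1.00000000e+00]]
bore [([526.1, 25.6], 0.9, [0.6072, -0.1192]), ([407.4, 157.2], 0.32, [0.497, -0.2952])]
pin [([524.5, 24.5], 0.68, [0.6049, -0.1183])]
notch [([492.7, 237.1], 0.94, [0.6446, -0.3936]), ([290.5, 253.2], 0.89, [0.3528, -0.4573]), ([427.8, 170.8], 0.62, [0.5275, -0.3096])]
stand [([405.8, 158.2], 0.66, [0.5252, -0.3057]), ([475.8, 219.9], 0.63, [0.674, -0.3987]), ([296.6, 232.1], 0.57, [0.3553, -0.4637])]
```

View pics/c.png

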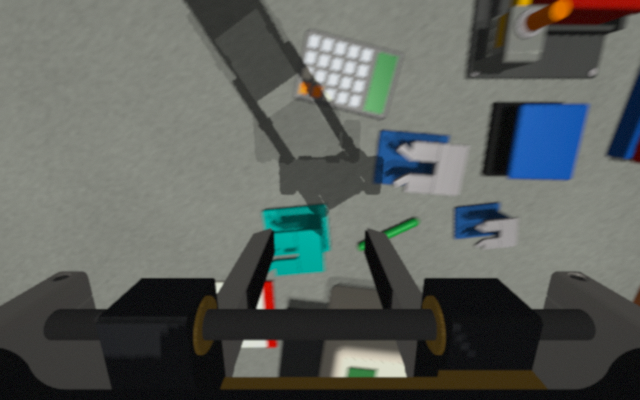

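The wrist view shows the turquoise stand at (297,235), the larger blue at (420,165) and the small blue at (485,228). I'll enlarge a crop of the blue pair.

```bash
python3 - <<'E'
from h import *
P=imaging.camera("wrist");c=P["img"][100:270,360:540];cv2.imwrite("pics/d.png",cv2.resize(c,None,fx=3.5,fy=3.5,interpolation=cv2.INTER_CUBIC))
for r in spotter.trace(P,"stand")[:4]:
  m=r["mask"].astype(np.uint8);hsv=cv2.cvtColor(P["img"],cv2.COLOR_BGR2HSV)
  pl=(m>0)&(hsv[...,1]<60)&(hsv[...,2]>110)
  bl=(m>0)&(hsv[...,1]>100)
  print(r["location"],m.sum(),pl.sum())
  for q,z in((pl,.1),(bl,.012)):
    ys,xs=np.nonzero(q)
    if len(xs)<20: continue
    X=np.array([atz(P,(x,y),z)[:2] for x,y in zip(xs,ys)],np.float32)
    (a,b),(w,h),t=cv2.minAreaRect(X*1000);print("  rect",z,a,b,w,h,t)
E
```

```text
[418.2, 161.2] 5017 2682
  rect 0.1 526.0005493164062 -303.24310302734375 94.66651916503906 82.72733306884766 2.960968255996704
  rect 0.012 525.4472045898438 -308.0307312011719 114.11451721191406 88.28279113769531 2.8012218475341797
[300.8, 236.2] 3780 18
  rect 0.012 356.4704895019531 -477.6300354003906 113.12202453613281 131.73048400878906 13.010284423828125
[488.9, 228.0] 2288 881
  rect 0.1 644.31396484375 -382.9936218261719 58.836341857910156 59.409568786621094 15.226476669311523
  rect 0.012 671.6002807617188 -397.6231384277344 91.2777328491211 60.425106048583984 13.049347877502441
```

View pics/d.png

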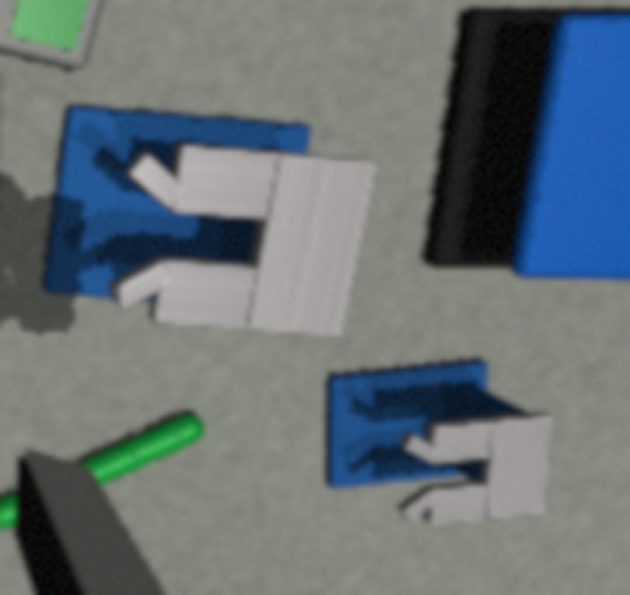

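The crop confirms it: the larger blue stand is at crop (250,220), and its foot measures 114 x 88 mm against the 115 x 90 given. The small one measures 91 x 60. The stand's yaw is about 0.05 rad. Now I move near the pin.

```bash
python3 -m inch '[[0.06,[0.022,0.047,0],[0,0,0]],[0.06,[0.022,0.047,0],[0,0,0]],[0.06,[0.022,0.047,0],[0,0,0]],[0.06,[0.022,0.047,0],[0,0,0]],[0.06,[0.022,0.047,0],[0,0,0]]]'; python3 -m inch '[[0.06,[0,0,0],[0,0,0]],[0.06,[0,0,0],[0,0,0]]]'
python3 - <<'E'
from h import *
s=bot.sense();print(s["tcp_pos"],s["joints"])
P=imaging.camera("wrist");cv2.imwrite("pics/e.png",P["img"])
for o,z in(("bore",.096),("pin",.096),("bar_knob",.1045),("bar_hinge",.1045),("notch",.1)):
    print(o,[(np.round(r["location"],1).tolist(),round(r["p"],2),atz(P,r["location"],z)[:2].tolist()) for r in spotter.landmark_of(P,o)[:3]])
hsv=cv2.cvtColor(P["img"],cv2.COLOR_BGR2HSV)
m=((hsv[...,0]>6)&(hsv[...,0]<20)&(hsv[...,1]>150)&(hsv[...,2]>120)).astype(np.uint8)
n,l,st,ce=cv2.connectedComponentsWithStats(m);print([(st[i].tolist(),ce[i].round(1).tolist()) for i in range(1,n) if st[i][4]>100])
print("pred top",proj(P,[.607,-.119,.146]),proj(P,[.607,-.119,.101]))
E
```

```text
time_s: 3.5
tcp_pos: [0.5995, -0.2019, 0.3154]
tool_rot: [[-0.127, 0.992, -0.0], [0.992, 0.127, -0.001], [-0.001, -0.0, -1.0]]
force: [1.1, -0.9, -0.9]
width: 0.0598
grasp_force: 0.0
time_s: 3.75
tcp_pos: [0.5979, -0.2024, 0.3151]
tool_rot: [[-0.128, 0.992, -0.001], [0.992, 0.128, -0.001], [-0.0, -0.002, -1.0]]
force: [-0.9, -0.4, -0.2]
width: 0.06
grasp_force: 0.0
[ 0.59790602 -0.2024062   0.31511599] [-4.35894262e-01  3.28850072e-01  1.16371720e+00 -1.10809510e-03
  1.65015093e+00 -5.64651541e-01]
bore [([328.7, 117.2], 0.82, [0.5994, -0.1202]), ([376.3, 203.5], 0.17, [0.683, -0.2291])]
pin [([331.1, 116.3], 0.71, [0.6023, -0.1187]), ([255.8, 283.9], 0.28, [0.5208, -0.381])]
bar_knob [([334.5, 55.3], 0.81, [0.5963, -0.0472])]
bar_hinge []
notch [([266.1, 242.0], 0.61, [0.5318, -0.3068]), ([343.6, 293.1], 0.61, [0.6577, -0.3772])]
[([327, 109, 17, 16, 205], [334.9, 116.5])]
pred top [336.7 116.8] [334.7 117. ]
```

View pics/e.png

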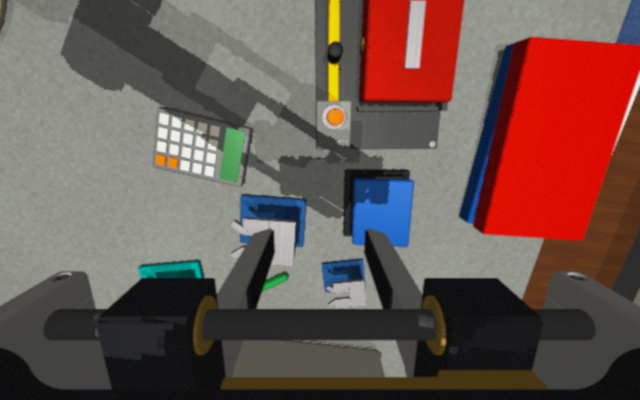

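The orange handle centroid at (335,117) agrees with pin xy = (0.6055,-0.119). I move over it and descend.

```bash
python3 -m inch '[[0.06,[0.041,0.009,0],[0,0,0]],[0.06,[0.041,0.009,0.01],[0,0,0]],[0.06,[0,0,0.05],[0,0,0]],[0.06,[0,0,0.05],[0,0,0]],[0.06,[0,0,0],[0,0,0]]]'
python3 - <<'E'
from h import *
s=bot.sense();print(s["tcp_pos"])
o=[]
for c in("scene","top","wrist"):
  P=imaging.camera(c);hsv=cv2.cvtColor(P["img"],cv2.COLOR_BGR2HSV)
  m=((hsv[...,0]>6)&(hsv[...,0]<20)&(hsv[...,1]>150)&(hsv[...,2]>90)).astype(np.uint8)
  n,l,st,ce=cv2.connectedComponentsWithStats(m);print(c,[(st[i].tolist(),ce[i].round(1).tolist()) for i in range(1,n) if st[i][4]>20],proj(P,[.6055,-.119,.146]),proj(P,[.6055,-.119,.123]))
E
```

```text
time_s: 4.68
tcp_pos: [0.6029, -0.1168, 0.2019]
tool_rot: [[-0.129, 0.992, -0.008], [0.992, 0.129, 0.002], [0.004, -0.008, -1.0]]
force: [-0.5, 0.7, 0.5]
width: 0.06
grasp_force: 0.0
[ 0.60288009 -0.11677409  0.20188409]
scene [([362, 64, 25, 9, 34], [374.1, 67.5]), ([400, 76, 21, 7, 36], [410.7, 79.2]), ([627, 154, 13, 7, 54], [633.3, 157.3]), ([622, 162, 18, 9, 59], [631.1, 165.9]), ([617, 168, 23, 14, 130], [629.7, 173.9]), ([612, 176, 19, 8, 45], [620.0, 179.1]), ([607, 182, 33, 13, 165], [622.3, 188.1]), ([487, 188, 73, 67, 466], [518.0, 226.9]), ([602, 191, 32, 16, 115], [618.0, 197.9]), ([606, 201, 34, 22, 247], [624.6, 210.7]), ([592, 208, 25, 11, 83], [601.3, 212.5]), ([588, 215, 52, 25, 301], [610.1, 225.7]), ([324, 218, 8, 17, 116], [327.0, 226.0]), ([624, 220, 16, 9, 28], [632.6, 224.1]), ([223, 224, 12, 10, 61], [228.5, 228.5]), ([584, 228, 42, 22, 163], [603.8, 237.5]), ([579, 240, 61, 33, 522], [615.0, 255.7]), ([574, 249, 32, 16, 142], [585.5, 256.0]), ([569, 259, 53, 22, 339], [586.8, 269.3]), ([607, 264, 33, 20, 116], [627.5, 274.7]), ([564, 275, 27, 17, 132], [578.1, 283.0]), ([523, 287, 57, 34, 447], [548.2, 302.8]), ([557, 287, 30, 22, 171], [574.3, 297.5]), ([517, 301, 60, 38, 671], [548.4, 320.6]), ([509, 316, 25, 19, 148], [520.0, 324.5]), ([504, 327, 24, 21, 117], [514.8, 335.6]), ([497, 339, 28, 18, 186], [510.3, 347.3]), ([491, 352, 19, 17, 180], [499.4, 359.6]), ([478, 368, 33, 30, 432], [495.9, 382.9]), ([472, 387, 19, 13, 111], [479.6, 395.5])] [327.2 218.9] [327.1 225.6]
top [([160, 32, 82, 42, 378], [203.8, 52.0]), ([377, 272, 7, 5, 33], [380.2, 274.0]), ([377, 279, 6, 6, 31], [379.5, 281.6])] [343.7 171.1] [343.1 173. ]
wrist [([355, 94, 4, 12, 39], [356.3, 99.1]), ([307, 193, 22, 32, 561], [318.1, 208.5]), ([107, 226, 12, 13, 131], [112.2, 231.6]), ([122, 229, 12, 13, 130], [127.3, 234.7])] [318.2 214.4] [318.2 206.7]
```

Scene and wrist agree to within 1 px. I correct by (-2.5, +2) mm and descend.

```bash
python3 -m inch '[[0.06,[-0.002,0.002,0.03],[0,0,0]],[0.06,[0,0,0.03],[0,0,0]],[0.05,[0,0,0.02],[0,0,0]],[0.05,[0,0,0.01],[0,0,0]],[0.05,[0,0,0],[0,0,0]]]';python3 -m inch '[[0.05,[0,0,0.003],[0,0,0]],[0.0,[0,0,0],[0,0,0]],[0.0,[0,0,0],[0,0,0]],[0.0,[0,0,0],[0,0,0]],[0,[0,0,0],[0,0,0]]]';python3 -m inch '[[0,[0,0,0],[0,0,0]],[0,[0,0,0],[0,0,0]],[0,[0,0,0],[0,0,0]]]'
```

```text
time_s: 5.45
tcp_pos: [0.6092, -0.1197, 0.1166]
tool_rot: [[-0.129, 0.992, 0.002], [0.992, 0.129, -0.001], [-0.001, 0.002, -1.0]]
force: [1.0, -0.1, 0.2]
width: 0.0499
grasp_force: 0.0
time_s: 6.08
tcp_pos: [0.6071, -0.1193, 0.1126]
tool_rot: [[-0.13, 0.992, -0.002], [0.992, 0.13, -0.0], [-0.0, -0.002, -1.0]]
force: [-2.9, 0.0, 3.5]
width: 0.0196
grasp_force: 30.0
time_s: 6.45
tcp_pos: [0.6071, -0.1193, 0.1126]
tool_rot: [[-0.13, 0.992, -0.002], [0.992, 0.13, -0.0], [0.0, -0.002, -1.0]]
force: [-5.0, -0.6, 4.8]
width: 0.0196
grasp_force: 30.0
```

The grip holds at 19.6 mm, which matches the 20 mm handle. I lift straight up.

```bash
python3 -m inch '[[0,[0,0,-0.01],[0,0,0]],[0,[0,0,-0.015],[0,0,0]],[0,[0,0,-0.015],[0,0,0]]]'; python3 -m inch '[[0,[0,0,-0.015],[0,0,0]],[0,[0,0,-0.015],[0,0,0]],[0,[0,0,-0.015],[0,0,0]],[0,[0,0,0],[0,0,0]],[0,[0,0,0],[0,0,0]]]'
python3 - <<'E'
from h import *
P=imaging.camera("scene");cv2.imwrite("pics/f.png",cv2.resize(P["img"][120:370,160:460],None,fx=2.4,fy=2.4))
s=bot.sense();t=s["tcp_pos"];print(t)
print([ (np.round(r["location"],1),r["p"]) for r in spotter.landmark_of(P,"pin")[:2]],proj(P,[t[0],t[1],t[2]-.0166]),[ (np.round(r["location"],1),r["p"]) for r in spotter.landmark_of(P,"pin_tip")[:2]],proj(P,[t[0],t[1],t[2]-.0766]))
E
```

```text
time_s: 6.82
tcp_pos: [0.6075, -0.1191, 0.1529]
tool_rot: [[-0.13, 0.992, -0.002], [0.992, 0.13, 0.0], [0.001, -0.002, -1.0]]
force: [-3.0, -0.3, -3.8]
width: 0.0194
grasp_force: 30.0
time_s: 7.45
tcp_pos: [0.6084, -0.1191, 0.1974]
tool_rot: [[-0.13, 0.992, 0.0], [0.992, 0.13, 0.0], [-0.0, 0.0, -1.0]]
force: [0.4, 0.4, -1.0]
width: 0.0193
grasp_force: 30.0
[ 0.60813322 -0.119042    0.19699641]
[(array([327.6, 212.2]), 0.7)] [328.3 208.8] [(array([328.8, 225.5]), 0.52), (array([325.9, 232.4]), 0.28)] [327.9 226.9]
```

View pics/f.png

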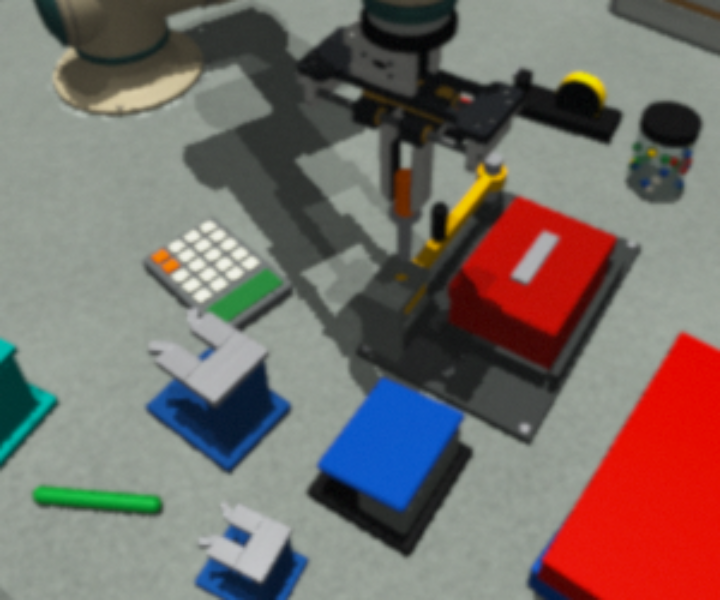

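The crop shows the pin upright and clear of the clevis. I carry it to a point in front of the notch mouth.

```bash
python3 -m inch '[[0,[-0.015,-0.015,-0.01],[0,0,0]],[0,[-0.035,-0.034,0],[0,0,0]],[0,[-0.04,-0.04,0],[0,0,0]],[0,[-0.04,-0.04,0],[0,0,0]],[0,[-0.03,-0.03,0],[0,0,0]]]'; python3 -m inch '[[0,[-0.013,-0.01,0],[0,0,0]],[0,[0,0,0],[0,0,0.08]],[0,[0,0,0],[0,0,0]],[0,[0,0,0],[0,0,0]]]'
python3 - <<'E'
from h import *
s=bot.sense();t=s["tcp_pos"];print(t)
for c in("scene","top","wrist"):
  P=imaging.camera(c)
  if c=="wrist": cv2.imwrite("pics/g.png",P["img"])
  if c=="scene": cv2.imwrite("pics/g2.png",P["img"])
  for n in("notch","pin","pin_tip"):
    print(c,n,[ (np.round(r["location"],1).tolist(),round(r["p"],2)) for r in spotter.landmark_of(P,n)[:4]])
  print("pred pin",proj(P,[t[0],t[1],t[2]-.0166]),"tip",proj(P,[t[0],t[1],t[2]-.0766]),"notch",proj(P,[.5275,-.3096,.1]))
E
```

```text
time_s: 8.22
tcp_pos: [0.4688, -0.301, 0.2082]
tool_rot: [[-0.128, 0.992, -0.0], [0.992, 0.128, -0.001], [-0.001, -0.001, -1.0]]
force: [-0.0, -0.6, -1.7]
width: 0.0195
grasp_force: 30.0
time_s: 8.72
tcp_pos: [0.4634, -0.3123, 0.2076]
tool_rot: [[-0.052, 0.999, 0.0], [0.999, 0.052, -0.0], [-0.0, 0.0, -1.0]]
force: [0.5, 1.0, -0.5]
width: 0.0194
grasp_force: 30.0
[ 0.46336554 -0.31231536  0.20760193]
scene notch [([243.5, 265.9], 0.88), ([264.1, 342.0], 0.76), ([139.4, 265.0], 0.56)]
scene pin [([221.8, 242.7], 0.7), ([216.2, 226.5], 0.57)]
scene pin_tip [([222.7, 242.4], 0.68)]
pred pin [216.9 224.3] tip [222.2 242.7] notch [244.7 265.5]
top notch [([486.4, 281.8], 0.89), ([448.2, 153.5], 0.86), ([420.7, 203.2], 0.81)]
top pin [([430.1, 230.8], 0.5), ([425.5, 233.0], 0.25)]
top pin_tip [([423.7, 234.4], 0.43)]
pred pin [431.6 230.8] tip [424.4 232. ] notch [419.4 206.6]
wrist notch [([481.3, 269.2], 0.84), ([384.0, 198.0], 0.78)]
wrist pin [([319.3, 232.5], 0.67)]
wrist pin_tip [([319.4, 210.5], 0.78), ([365.3, 177.0], 0.27)]
pred pin [320.2 232.6] tip [319.9 208.1] notch [382.4 199.5]
```

View pics/g.png

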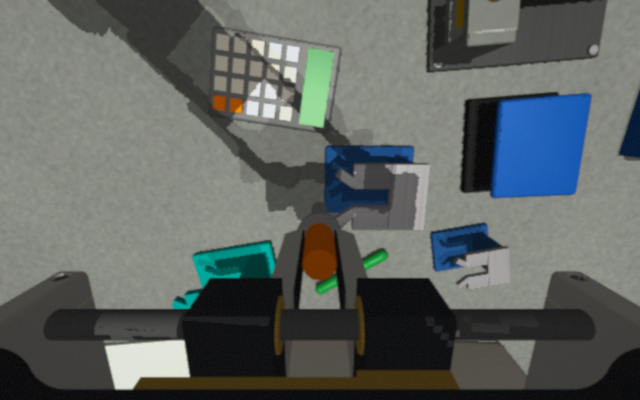

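```bash
python3 - <<'E'
from h import *
for c,p in(("scene",(243.5,265.9)),("top",(420.7,203.2)),("wrist",(384,198)),("wrist",(390,198))):
  P=imaging.camera(c);print(c,p,atz(P,p,.1))
  if c!="top":
    r=[q for q in spotter.trace(P,"stand") if abs(q["location"][0]-p[0])<30]
    if r:
      hsv=cv2.cvtColor(P["img"],cv2.COLOR_BGR2HSV);q=r[0]["mask"]&(hsv[...,1]>100)&(hsv[...,2]>30)
      ys,xs=np.nonzero(q);X=np.array([atz(P,(x,y),.012)[:2] for x,y in zip(xs,ys)],np.float32);print(cv2.minAreaRect(X*1000))
  if c=="wrist" and p[0]==384:
    a=cv2.resize(P["img"][130:270,290:450],None,fx=4,fy=4,interpolation=cv2.INTER_CUBIC)
    for X in([.5275,-.3096,.1],[.4975,-.311,.1]):
      u=(proj(P,X)-[290,130])*4;cv2.drawMarker(a,tuple(int(v) for v in u),(0,0,255),0,12)
    cv2.imwrite("pics/i.png",a)
E
```

```text
scene (243.5, 265.9) [ 0.5262 -0.312   0.1   ]
((671.7998046875, -402.16937255859375), (76.9681396484375, 62.136619567871094), 13.930644989013672)
top (420.7, 203.2) [ 0.5361 -0.3129  0.1   ]
wrist (384, 198) [ 0.5289 -0.3082  0.1   ]
((526.3992309570312, -307.035888671875), (112.94136810302734, 87.04208374023438), 2.8270792961120605)
wrist (390, 198) [ 0.535  -0.3079  0.1   ]
((526.3992919921875, -307.0364685058594), (112.94135284423828, 87.0408706665039), 2.82708477973938)
```

View pics/i.png

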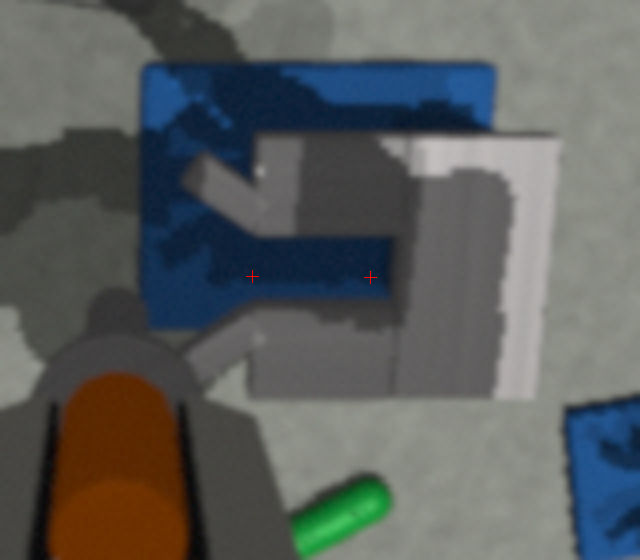

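The slot's centreline and back edge (crop (250-402, 237-309)) put the seat at (0.528,-0.309), yaw 0.05. The pin is already lined up 65 mm out, so I lower it to 4 mm above the plate level.

```bash
python3 -m inch '[[0,[0,0,0.02],[0,0,0]],[0,[0,0,0.03],[0,0,0]],[0,[0,0,0.025],[0,0,0]],[0,[0,0,0.01],[0,0,0]],[0,[0,0,0],[0,0,0]]]'; python3 -m inch '[[0,[0,0.01,0],[0,0,0]],[0,[0,0.01,0],[0,0,0]],[0,[0,0,0],[0,0,0]]]'
python3 - <<'E'
from h import *
s=bot.sense();t=s["tcp_pos"];print(t)
P=imaging.camera("scene");cv2.imwrite("pics/j.png",cv2.resize(P["img"][200:320,180:300],None,fx=4.5,fy=4.5,interpolation=cv2.INTER_CUBIC))
E
```

```text
time_s: 10.3
tcp_pos: [0.463, -0.3126, 0.1222]
tool_rot: [[-0.05, 0.999, -0.001], [0.999, 0.05, 0.0], [0.001, -0.001, -1.0]]
force: [-0.2, -0.5, -0.4]
width: 0.0195
grasp_force: 30.0
time_s: 10.68
tcp_pos: [0.4846, -0.312, 0.1231]
tool_rot: [[-0.051, 0.999, 0.002], [0.999, 0.051, -0.001], [-0.001, 0.002, -1.0]]
force: [-0.7, -0.0, -1.4]
width: 0.0199
grasp_force: 30.0
[ 0.48458644 -0.31196284  0.1230915 ]
```

View pics/j.png

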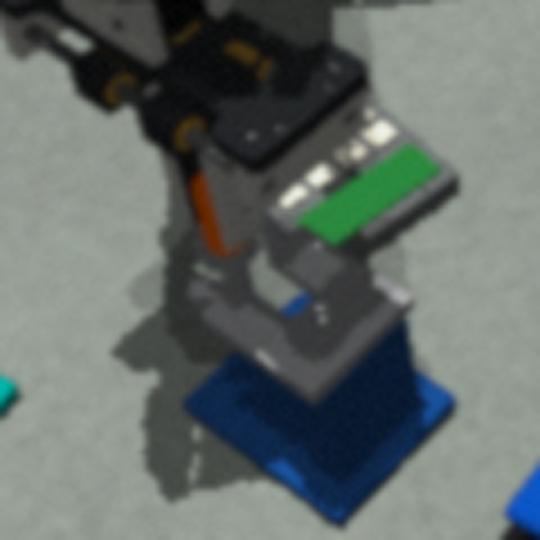

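The crop shows the pin in the mouth at about (235,260), between the horns, with no side force. I keep sliding slowly.

```bash
python3 -m inch '[[0,[0,0.01,0],[0,0,0]],[0,[0,0.008,0],[0,0,0]],[0,[0,0,0],[0,0,0]]]'; python3 -m inch '[[0,[0,0.01,0],[0,0,0]],[0,[0,0.008,0],[0,0,0]],[0,[0,0,0],[0,0,0]]]'
```

```text
time_s: 11.1
tcp_pos: [0.5019, -0.3108, 0.1224]
tool_rot: [[-0.051, 0.999, 0.0], [0.999, 0.051, -0.0], [-0.0, 0.0, -1.0]]
force: [-0.8, 0.0, -2.0]
width: 0.0191
grasp_force: 30.0
time_s: 11.48
tcp_pos: [0.5198, -0.3099, 0.1224]
tool_rot: [[-0.051, 0.999, 0.0], [0.999, 0.051, -0.0], [-0.0, 0.0, -1.0]]
force: [-0.5, 0.1, -0.1]
width: 0.019
grasp_force: 30.0
```

```bash
python3 -m inch '[[0,[0,0.005,0],[0,0,0]],[0,[0,0,0],[0,0,0]]]'; python3 -m inch '[[0,[0,0.003,0],[0,0,0]],[0,[0,0,0],[0,0,0]]]';  python3 -m inch '[[0,[0,0.002,0],[0,0,0]],[0,[0,0,0],[0,0,0]]]'
```

```text
time_s: 11.72
tcp_pos: [0.5243, -0.3096, 0.1224]
tool_rot: [[-0.05, 0.999, 0.0], [0.999, 0.05, -0.0], [-0.0, 0.0, -1.0]]
force: [-0.0, 0.2, -0.8]
width: 0.0197
grasp_force: 30.0
time_s: 11.98
tcp_pos: [0.5272, -0.3095, 0.1225]
tool_rot: [[-0.05, 0.999, 0.0], [0.999, 0.05, -0.0], [-0.0, 0.0, -1.0]]
force: [-0.2, -0.2, -1.5]
width: 0.0192
grasp_force: 30.0
time_s: 12.22
tcp_pos: [0.5284, -0.3093, 0.1225]
tool_rot: [[-0.05, 0.999, -0.001], [0.999, 0.05, -0.0], [0.0, -0.001, -1.0]]
force: [-1.9, -0.2, -0.5]
width: 0.019
grasp_force: 30.0
```

I touched the back of the notch at x=0.5284, as predicted. I ease off 1 mm and lower until the collar meets the plate.

```bash
python3 -m inch '[[0,[0,-0.001,0.003],[0,0,0]],[0,[0,0,0],[0,0,0]]]'; python3 -m inch '[[0,[0,0,0.002],[0,0,0]],[0,[0,0,0],[0,0,0]]]';  python3 -m inch '[[0,[0,0,0.001],[0,0,0]],[0,[0,0,0],[0,0,0]]]'
```

```text
time_s: 12.48
tcp_pos: [0.5282, -0.3093, 0.1191]
tool_rot: [[-0.05, 0.999, 0.0], [0.999, 0.05, 0.0], [0.0, 0.0, -1.0]]
force: [0.2, 0.8, -1.5]
width: 0.0195
grasp_force: 30.0
time_s: 12.72
tcp_pos: [0.5282, -0.3094, 0.1173]
tool_rot: [[-0.05, 0.999, 0.0], [0.999, 0.05, 0.0], [0.0, 0.0, -1.0]]
force: [0.4, 0.1, -2.0]
width: 0.0197
grasp_force: 30.0
time_s: 12.98
tcp_pos: [0.5282, -0.3095, 0.1166]
tool_rot: [[-0.05, 0.999, 0.0], [0.999, 0.05, -0.0], [-0.0, 0.0, -1.0]]
force: [-0.1, 0.0, -0.3]
width: 0.0197
grasp_force: 30.0
```

```bash
python3 -m inch '[[0,[0,0,0.001],[0,0,0]],[0,[0,0,0],[0,0,0]],[0,[0,0,0],[0,0,0]]]'; python3 -m inch '[[0,[0,0,0.001],[0,0,0]],[0,[0,0,0],[0,0,0]],[0,[0,0,0],[0,0,0]]]'
```

```text
time_s: 13.35
tcp_pos: [0.5283, -0.3095, 0.1166]
tool_rot: [[-0.05, 0.999, 0.001], [0.999, 0.05, -0.001], [-0.001, 0.001, -1.0]]
force: [-1.8, 1.7, 4.7]
width: 0.0195
grasp_force: 30.0
time_s: 13.72
tcp_pos: [0.5282, -0.3095, 0.1165]
tool_rot: [[-0.05, 0.999, 0.001], [0.999, 0.05, -0.001], [-0.001, 0.001, -1.0]]
force: [-2.5, 2.7, 9.4]
width: 0.0198
grasp_force: 30.0
```

The collar is seated at TCP z=0.1165; I predicted 0.1166. I relax the press and open.

```bash
python3 -m inch '[[0,[0,0,-0.0015],[0,0,0]],[0.026,[0,0,0],[0,0,0]],[0.04,[0,0,0],[0,0,0]],[0.06,[0,0,0],[0,0,0]],[0.06,[0,0,0],[0,0,0]]]'; python3 -m inch '[[0.06,[0,0,-0.01],[0,0,0]],[0.06,[0,0,-0.03],[0,0,0]],[0.06,[0,0,-0.04],[0,0,0]],[0.06,[0,0,-0.04],[0,0,0]],[0.06,[0,0,0],[0,0,0]]]'
python3 - <<'E'
from h import *
s=bot.sense();print(s["tcp_pos"])
o=[]
for c in("scene","top","wrist"):
  P=imaging.camera(c)
  print(c,[ (np.round(r["location"],1).tolist(),round(r["p"],2),atz(P,r["location"],.1)) for r in spotter.landmark_of(P,"pin")[:2]],"pred",proj(P,[.5282,-.3093,.1]))
  if c=="scene": a=cv2.resize(P["img"][200:320,180:300],(500,500),interpolation=cv2.INTER_CUBIC)
  if c=="wrist": cv2.imwrite("pics/k.png",a)
E
```

```text
time_s: 14.35
tcp_pos: [0.5281, -0.3094, 0.1158]
tool_rot: [[-0.05, 0.999, -0.0], [0.999, 0.05, 0.0], [0.0, -0.0, -1.0]]
force: [-0.3, 0.5, -0.4]
width: 0.0526
grasp_force: 0.0
time_s: 14.98
tcp_pos: [0.5299, -0.3107, 0.2405]
tool_rot: [[-0.05, 0.999, 0.007], [0.999, 0.05, -0.005], [-0.006, 0.007, -1.0]]
force: [-0.4, -0.1, -0.4]
width: 0.0604
grasp_force: 0.0
[ 0.52989975 -0.31071757  0.24054238]
scene [([245.8, 266.5], 0.53, array([ 0.5313, -0.3099,  0.1   ]))] pred [245.  265.6]
top [([420.3, 207.4], 0.57, array([ 0.5256, -0.3117,  0.1   ]))] pred [419.3 206.4]
wrist [([320.9, 194.9], 0.71, array([ 0.5286, -0.3111,  0.1   ]))] pred [320.6 193.3]
```

View pics/k.png

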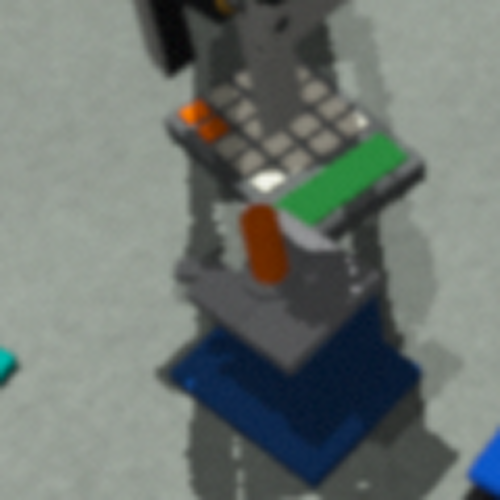

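The pin stands in the notch on the plate, handle top near (258,212) in the crop, and all three cameras fit (0.528,-0.309) with the pin upright. Next is the knob: hinge at (0.581,0.079), so the knob should be at about (0.597,-0.0455).

```bash
python3 -m inch '[[0.06,[0.044,0.013,0],[0,0,0]],[0.06,[0.044,0.013,0],[0,0,0]],[0.06,[0.044,0.013,0],[0,0,0]],[0.06,[0.044,0.013,0],[0,0,0]],[0.06,[0.044,0.014,0],[0,0,0]]]'; python3 -m inch '[[0.06,[0.042,0.014,0],[0,0,0]],[0.06,[0,0,0],[0,0,-0.08]],[0.06,[0,0,0.03],[0,0,0]],[0.06,[0,0,0.02],[0,0,0]],[0.06,[0,0,0],[0,0,0]]]'
python3 - <<'E'
from h import *
s=bot.sense();print(s["tcp_pos"],s["joints"])
for c in("scene","top","wrist"):
  P=imaging.camera(c)
  for n,X in(("bar_knob",[.597,-.0455,.1045]),("bar_hinge",[.581,.079,.1045])):
    print(c,n,[ (np.round(r["location"],1).tolist(),round(r["p"],2),atz(P,r["location"],.1045)) for r in spotter.landmark_of(P,n)[:2]],"pred",proj(P,X))
E
```

```text
time_s: 15.9
tcp_pos: [0.5827, -0.0848, 0.2349]
tool_rot: [[-0.05, 0.999, -0.002], [0.999, 0.05, 0.0], [0.001, -0.002, -1.0]]
force: [-0.1, -0.4, -0.1]
width: 0.0601
grasp_force: 0.0
time_s: 16.52
tcp_pos: [0.5932, -0.0434, 0.1834]
tool_rot: [[-0.13, 0.992, -0.006], [0.992, 0.13, 0.001], [0.002, -0.005, -1.0]]
force: [-0.6, 0.4, 0.6]
width: 0.0598
grasp_force: 0.0
[ 0.59315626 -0.04336827  0.18341311] [-1.89889060e-01  3.21386433e-01  1.49385051e+00 -8.04565249e-05
  1.33197970e+00 -3.19884869e-01]
scene bar_knob [([347.0, 212.9], 0.86, array([ 0.6065, -0.0408,  0.1045])), ([322.4, 316.1], 0.66, array([ 0.7369, -0.2961,  0.1045]))] pred [342.8 212.2]
scene bar_hinge [([365.4, 183.2], 0.61, array([0.5777, 0.0814, 0.1045]))] pred [365.9 184.2]
top bar_knob [] pred [313.4 177.5]
top bar_hinge [([264.4, 182.4], 0.89, array([0.5831, 0.0771, 0.1045]))] pred [263.6 183.2]
wrist bar_knob [] pred [321.  208.1]
wrist bar_hinge [([319.5, 59.9], 0.87, array([0.5792, 0.0812, 0.1045])), ([398.8, 167.1], 0.2, array([0.6621, 0.0022, 0.1045]))] pred [321.3  63.1]
```

```bash
python3 -m inch '[[0.06,[-0.002,0.003,0.03],[0,0,0]],[0.06,[0,0,0.03],[0,0,0]],[0.06,[0,0,0.02],[0,0,0]],[0.06,[0,0,0.01],[0,0,0]],[0.06,[0,0,0],[0,0,0]]]'; python3 -m inch '[[0.03,[0,0,0],[0,0,0]],[0.03,[0,0,0],[0,0,0]],[0.028,[0,0,0],[0,0,0]],[0.028,[0,0,0],[0,0,0]]]'
```

```text
time_s: 17.6
tcp_pos: [0.5979, -0.0453, 0.0957]
tool_rot: [[-0.13, 0.992, -0.001], [0.992, 0.13, 0.0], [0.0, -0.001, -1.0]]
force: [0.9, -0.1, 0.2]
width: 0.0596
grasp_force: 0.0
time_s: 18.1
tcp_pos: [0.5982, -0.0453, 0.0963]
tool_rot: [[-0.13, 0.992, 0.001], [0.992, 0.13, -0.0], [-0.0, 0.001, -1.0]]
force: [-0.1, 0.7, -0.0]
width: 0.0285
grasp_force: 0.0
```

The knob is caged without force. I start the arc.

```bash
python3 -m inch '[[0.028,[0.0007,-0.0094,0],[0,0,0.075]],[0.028,[0.0007,-0.0094,0],[0,0,0.075]],[0.028,[0.0014,-0.0187,0],[0,0,0.15]],[0.028,[0.0014,-0.0187,0],[0,0,0.15]]]'; python3 - <<'E'
from h import *
P=imaging.camera("scene");a=np.array([.581,.079]);k=spotter.landmark_of(P,"bar_knob")[:2];t=bot.sense()["tcp_pos"][:2]-a
print([(r["location"],r["p"],atz(P,r["location"],.1045)) for r in k]);print(np.linalg.norm(t),np.arctan2(t[1],t[0]))
E
```

```text
time_s: 18.6
tcp_pos: [0.5428, -0.0398, 0.0963]
tool_rot: [[0.319, 0.948, 0.002], [0.948, -0.319, -0.001], [-0.0, 0.002, -1.0]]
force: [0.8, 0.2, 1.0]
width: 0.028
grasp_force: 0.5
[([329.2, 203.5], 0.88, array([ 0.5513, -0.0428,  0.1045]))]
0.12463941465128577 -1.9007839249812717
```

The bar follows and the radius holds at 0.1246. I continue to the stop.

```bash
python3 -m inch '[[0.028,[0.0014,-0.0187,0],[0,0,0.15]],[0.028,[0.0014,-0.0187,0],[0,0,0.15]],[0.028,[0.0014,-0.0187,0],[0,0,0.15]],[0.028,[0.0014,-0.0187,0],[0,0,0.15]]]'; python3 -m inch '[[0.028,[0.0014,-0.0187,0],[0,0,0.15]],[0.028,[0.0014,-0.0187,0],[0,0,0.15]],[0.028,[0.0007,-0.0094,0],[0,0,0.075]],[0.028,[0,0,0],[0,0,0]],[0.028,[0,0,0],[0,0,0]]]';  python3 -m inch '[[0.028,[0,-0.004,0],[0,0,0]],[0.028,[0,-0.003,0],[0,0,0]],[0.028,[0,0,0],[0,0,0]]]'
```

```text
time_s: 19.2
tcp_pos: [0.4831, 0.0033, 0.0963]
tool_rot: [[0.797, 0.604, 0.002], [0.604, -0.797, -0.001], [0.001, 0.002, -1.0]]
force: [0.7, -0.6, 0.3]
width: 0.0279
grasp_force: 0.5
time_s: 19.82
tcp_pos: [0.4624, 0.0453, 0.096]
tool_rot: [[0.962, 0.274, 0.001], [0.274, -0.962, -0.0], [0.001, 0.0, -1.0]]
force: [-0.1, -0.6, -0.3]
width: 0.0278
grasp_force: 0.0
time_s: 20.2
tcp_pos: [0.4598, 0.0524, 0.0959]
tool_rot: [[0.962, 0.273, 0.0], [0.273, -0.962, 0.0], [0.0, -0.0, -1.0]]
force: [-0.2, 0.6, 0.2]
width: 0.0281
grasp_force: 0.0
```

```bash
python3 -m inch '[[0.028,[0,-0.004,0],[0,0,0]],[0.028,[0,-0.002,0],[0,0,0]],[0.028,[0,0,0],[0,0,0]]]'; python3 -m inch '[[0.028,[0,0.004,0],[0,0,0]],[0.05,[0,0,0],[0,0,0]],[0.06,[0,0,0],[0,0,0]],[0.06,[0,0,0],[0,0,0]]]'; python3 -m inch '[[0.06,[0,0,-0.03],[0,0,0]],[0.06,[0,0,-0.04],[0,0,0]],[0.06,[0,0,-0.04],[0,0,0]],[0.06,[0,0,0],[0,0,0]]]'
python3 - <<'E'
from h import *
for c in("scene","top","wrist"):
  P=imaging.camera(c)
  print(c,[(np.round(r["location"],1).tolist(),round(r["p"],2),atz(P,r["location"],.1045)) for r in spotter.landmark_of(P,"bar_knob")[:2]],[(round(r["p"],2),atz(P,r["location"],.1)) for r in spotter.landmark_of(P,"pin")[:2]])
  for r in spotter.trace(P,"bar_knob")[:1]:
    hsv=cv2.cvtColor(P["img"],cv2.COLOR_BGR2HSV);q=r["mask"]&(abs(hsv[...,0].astype(int)-27)<7)&(hsv[...,1]>120)
    ys,xs=np.nonzero(q)
    if len(xs)>30: print("bar line",cv2.fitLine(np.array([atz(P,(x,y),.082)[:2] for x,y in zip(xs,ys)],np.float32),cv2.DIST_HUBER,0,.01,.01).ravel())
E
```

```text
time_s: 20.58
tcp_pos: [0.458, 0.0583, 0.0959]
tool_rot: [[0.962, 0.272, -0.0], [0.272, -0.962, 0.0], [-0.0, -0.0, -1.0]]
force: [0.6, -0.9, 1.1]
width: 0.0278
grasp_force: 0.0
time_s: 21.08
tcp_pos: [0.4592, 0.0541, 0.096]
tool_rot: [[0.962, 0.272, 0.0], [0.272, -0.962, -0.0], [0.0, 0.0, -1.0]]
force: [0.7, 0.3, -0.4]
width: 0.0544
grasp_force: 0.0
time_s: 21.58
tcp_pos: [0.4614, 0.0541, 0.2089]
tool_rot: [[0.962, 0.272, 0.007], [0.272, -0.962, -0.0], [0.007, 0.002, -1.0]]
force: [0.4, -1.0, -0.0]
width: 0.0605
grasp_force: 0.0
scene [([328.1, 171.7], 0.55, array([0.4689, 0.0554, 0.1045])), ([252.8, 292.5], 0.18, array([ 0.5939, -0.3464,  0.1045]))] [(0.5, array([ 0.5227, -0.3132,  0.1   ]))]
bar line [0.98130345 0.19246706 0.4815816  0.04561279]
top [([274.1, 235.2], 0.59, array([0.4517, 0.0489, 0.1045]))] [(0.52, array([ 0.5288, -0.3073,  0.1   ]))]
bar line [0.98830545 0.15248711 0.408643   0.04123856]
wrist [([320.8, 204.6], 0.73, array([0.4541, 0.0521, 0.1045]))] []
```

The bar direction gives θ≈1.5 rad, the pin is in place and the gripper is clear, so I hand in.

```bash
python3 -c "
from cell import close_job
print(close_job())"
```

```text
the job is handed in; nothing more can be done
None
```

The pin is parked upright at the back of the larger blue stand's notch and released, the bar is swung open to about 1.5 rad with the gripper clear, and the job is handed in; no verdict came back.

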